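# Angle the tube rack past the gas tap into its bay

## Task

Put the long tube rack away in the free bay at the back of the bench, between the block heater and the power supply: the gas tap stands in the mouth of the bay so the rack will not go straight in, so push on one end and then the other to angle it in behind the tap, until it lies flat along the upstand with neither end standing off. The samples have settled, so only push it along the bench with the outside of the fingers: do not take it between them, lift it or tip it, and leave everything else where it stands.

Things in the scene. Friction and masses are not known exactly. Their poses are not given: they have to be found in the camera images.
- rack: Long grey tube rack: a block 280 mm long, 46 wide, 42 high, with two rows of twelve white-capped tubes standing 9 mm above it (51 mm in all); 0.4 to 0.85 kg, loose, takes about 2 to 10 N to slide along the bench. Origin: centre of its underside. x along its length, y across, z up; the two ends are alike.
- end_a (a point): Centre of the rack's end face on its +x end, 21 mm above its underside.
- end_b (a point): Centre of the rack's end face on its -x end, 21 mm above its underside.
- upstand: Fixed grey service upstand along the back, 1100 mm long, 85 deep, 66 high (sockets to 71). Origin: bench height, on its front face, middle of the bay. x points away from the robot, square to the face; y along the face to the robot's left. The bay is the bench before the face from y = -190 to +190 mm, where the two instruments stand; the flush steel disc in its bench top is no obstacle.
- tap: Gas tap, a fixed post: foot 56 mm diameter, 13 high; pillar 36 mm; brass head 42 mm from 90 to 118 up, lever on top to 134, hose nozzle reaching 62 towards the robot at height 104. Origin: centre of its foot. It stands 109 mm before the upstand's face, 115 mm left or right of the bay's middle: 81 mm free behind the foot, 277 mm from the foot to the farther instrument (less than the rack).
- heater: The block heater, white, fixed, 120 mm deep, 200 mm wide, 72 mm high, against the upstand at one end of the bay. Origin: centre of its underside, 60 mm in front of the upstand's face. Axes as the upstand's.
- supply: The power supply, grey with a black front, fixed, 120 mm deep, 200 mm wide, 66 mm high, against the upstand at the other end of the bay. Origin: centre of its underside, 60 mm in front of the upstand's face. Axes as the upstand's.
- vial: Bystander: small glass vial, 26 mm diameter, 48 mm high, standing on the bench in front of the tap. Origin: centre of its underside.
- reagent: Bystander: reagent bottle with a blue cap, 70 mm diameter, 125 mm high, standing in front of one of the instruments. Origin: centre of its underside.
- tip_box: Bystander: box of pipette tips with a clear lid, 87 x 122 mm, 62 mm high, standing in front of the other instrument. Origin: centre of its underside.
- beaker: Bystander: glass beaker, 68 mm diameter, 75 mm high, to the left, nearer the robot. Origin: centre of its underside.
- dish: Bystander: flat round dish, 70 mm diameter, 16 mm high, near the robot. Origin: centre of its underside.
- timer: Bystander: flat bench timer, 62 x 70 mm, 14 mm high, near the robot. Origin: centre of its underside.
- pipette: Bystander: pipette lying flat on the bench, about 260 mm long and 32 mm high, to the right, nearer the robot. Origin: on its underside near the middle of its length.

How it is judged (in metres and radians):
At the end, for the whole second after the job is handed in: The rack stands on the bench at rest in the bay between the two instruments, behind the tap, with both of its ends within 12 mm of lying flush against the upstand's front face (x of each of end_a, end_b in the frame of upstand above -0.035 m and y of rack in the frame of upstand between -0.06 and 0.06 m and height (world z) of rack below 0.004 m and angle between rack's own z axis and vertical below 0.05 rad and linear speed of rack below 0.01 m/s); the robot touches nothing.
It fails at once if the rack is lifted more than 12 mm off the bench (height (world z) of rack above 0.012 m).
It fails at once if the rack is tipped by more than 0.15 rad (angle between rack's own z axis and vertical above 0.15 rad).
It fails at once if the rack is taken between the fingers (touched by them while the grasp point is within its outline, below 66 mm) (contact force between the fingers and rack above 1 N and z of the grasp point in the frame of rack below 0.066 m and y of the grasp point in the frame of rack between -0.02 and 0.02 m and x of the grasp point in the frame of rack between -0.135 and 0.135 m).
It fails at once if another thing on the bench is pushed more than 20 mm or knocked over (distance of any of vial, reagent, tip_box, beaker, dish, timer, pipette from where it was at the start of the episode above 0.02 m or angle between any of vial, reagent, tip_box, beaker, dish, timer, pipette's own z axis and vertical above 0.4 rad).
It also fails if it takes over 72 s, if anything falls off the work surface, if the arm or the gripper's body presses on something with over 40 N, if the wrist force passes 120 N, or if a joint passes its speed limit or range.

## Robot

A 6-joint arm with a two-finger parallel gripper is mounted at the origin on the work surface. World frame = base frame: x ahead of the robot, y to its left, z up, the work surface at z = 0. Lengths are in mm, angles in degrees, forces in N, time in s.
With the tool pointing down it reaches from about 300 to 850 mm from the base axis. Payload 4.2 kg.
Tool frame: the origin (TCP) lies on the centre line of the jaws, within the pads' length; the fingertips stand 14 mm ahead of it and the grasp point (between the pads) lies 5 mm behind it (env.finger_overhang is the z of the fingertips in the tool frame, in mm); z points along the fingers, y is the line along which they close (so a half turn about z gives the same grasp; the last joint's range is limited). The gripper opens to 91 mm and grips with 3 to 60 N. Pads are 32 mm wide; open, the fingers measure 118 mm over their backs; the gripper's body (76 mm by 178 mm) begins 60 mm behind the grasp point.
Start: joints at [72.651, 18.312, 89.639, -0, 72.044, -1.146], TCP at [160.453, 552.174, 227.976] pointing down, gripper open.
Joint ranges: [-177.97, 177.97], [-48.28, 115.42], [12.27, 149.76], [-77.06, 257.06], [2.81, 150.46], [-146.56, 146.56]. Speed limits (degrees/s): [147.25, 147.25, 180, 180, 180, 180].

## Interface

Orientations are given as [roll, pitch, yaw] about the fixed x, y, z axes, in that order (R = Rz(yaw) Ry(pitch) Rx(roll)).
In Python, from workcell import sensors, viewer, env gives the robot as it stands. The module is installed in compiled form; this text tells all that it offers.
- The arm moves only by the tool step_arm, never from a script. Its argument "plan" is one flat list of numbers, 6 for each row, row after row: the shift along the tool's x, y, z in cm, then the turn, a rotation vector about the tool's x, y, z in rad. In form: [x, y, z, wx, wy, wz, x, y, z, wx, wy, wz, ...]. A call has 1 to 5 rows; each row shifts and turns the commanded pose from where the row before left it, along the tool's axes as they then stand; what a row does not reach is not made up. A row lasts 1/12 s, in which the tool goes at most 41.7 mm and 7.16 degrees, less where a joint would pass 70% of its speed; a pose out of reach is approached as far as the arm can. A call is refused whole if a number of a shift passes 4.17 or a number of a turn 0.125, either way. A call with a gripper value outside its range is refused whole. "hand" is the finger opening in cm, from 0 to 9.12, set as the call begins (left out, the last holds). The fingers move at their own pace and stop on an object; "newtons" is the grip in N (left out, the last holds). Time passes only in rows, so rows that do not move let the fingers close. It gives the time, the measured TCP pose, the force, the opening and the grip force at its end, in the units of the state.
- sensors.state(): the state, without advancing time (a new reading comes with each control period).
- viewer.grab_frame(name): name is "scene" or "top" or "wrist"; returns a dict with "img" (400x640x3 uint8, red, green, blue), "fx", "fy", "cx", "cy" (pixels), "k1" (the pictures are not rectified: a ray, as slopes to the right and down, at radius r is drawn at 1 + k1 r^2 times it, then the intrinsics apply), "position" and "attitude" of the camera in the world. Camera axes: x right, y down, z forward; pixel columns grow to the right and rows downward; lengths in mm; the calibration is good to about 2 mm. A picture is of the moment at which its call begins. There is no depth.
- env.job_done(): hands the job in; it is judged then, once.
Trained networks look in a picture, given as the dict that the camera call returned (one of the last four; its "shot" number tells which), for a name from the list of things; names that differ only in an ending like _2 or _b are one class to them, and where a whole thing is asked for, a point or a joint stands for the part that bears it (a point fixed in the world has none). Each returns a list of dicts, best first, with "score" (0 to 1); they miss things now and then, are a little off and sometimes report something else, mostly with a low value. They report only what shows in the picture. A call takes as long as a camera call.
- viewer.boxes_of(name, picture): "location" ([column, row] in pixels, amid what is visible of it).
- viewer.pinpoint(name, picture): "location" ([column, row] in pixels: a listed point, or the origin of a listed thing).
The state is a dict: "time_s": time; "qpos": joint angles; "qvel": joint speeds; "effort": joint torques, N m; "ee_pos": TCP position; "ee_rot": TCP orientation; "force": force on the tool from outside, world axes, zero at the start; "torque": the same for the moment, N m; "gripper_width": finger opening in mm; "gripper_force": force on a finger pad.
Only numpy, scipy, OpenCV 4.12 (cv2) and the standard library are available. Lean on these libraries where they do the work, as an engineer would, in place of code of your own. Each camera call takes 0.05 s, during which the arm holds its last target. There are 200 camera calls.

## Working session

There is one attempt and no reset: what is moved stays moved. The work goes in short steps, Python scripts to look and compute and a tool call to move; the robot and the scene stay as the last step left them, time stands still between calls to the robot, and variables do not carry over. Pictures are saved under pics/ and viewed, at most 10 in all, crops included, and the job is handed in when it is done.

Besides the shell and the picture viewer there is one more tool, called after "Request:" as name(argument=value, ...) on one line, values as JSON. step_arm: Moves the arm, as the interface text tells. Its arguments: {"type":"object","properties":{"plan":{"type":"array","items":{"type":"number"}},"hand":{"type":"number"},"newtons":{"type":"number"}},"required":["plan"]}

```bash
mkdir -p pics; cat > h.py <<'E'
import numpy as np, cv2
from workcell import sensors, viewer, env
from scipy.spatial.transform import Rotation as R
def rot(a):
    a=np.array(a,float)
    if a.shape==(3,3): return a
    if a.size==4: return R.from_quat(a).as_matrix()
    return R.from_euler('xyz',a,degrees=True).as_matrix()
def to_world(f,uv,z):
    K=np.array([[f['fx'],0,f['cx']],[0,f['fy'],f['cy']],[0,0,1]])
    s=cv2.undistortPoints(np.array([[uv]],float),K,np.array([f['k1'],0,0,0,0]))[0,0]
    d=rot(f['attitude'])@np.array([s[0],s[1],1]); p=np.array(f['position'],float)
    return p+d*(z-p[2])/d[2]
def proj(f,P):
    K=np.array([[f['fx'],0,f['cx']],[0,f['fy'],f['cy']],[0,0,1]])
    A=rot(f['attitude']); c=A.T@(np.array(P,float)-np.array(f['position']))
    x=c[:2]/c[2]; r2=x@x
    return x*(1+f['k1']*r2)*[f['fx'],f['fy']]+[f['cx'],f['cy']]
E
python3 - <<'E'
from h import *
print(sensors.state())
Z=dict(rack=0,end_a=21,upstand=0,tap=0,heater=0,supply=0,vial=0,reagent=0,tip_box=0,beaker=0,dish=0,timer=0,pipette=0)
for n in ('top','scene'):
    f=viewer.grab_frame(n); cv2.imwrite(f'pics/{n}0.png',f['img'][...,::-1])
    print(n,{k:v for k,v in f.items() if k!='img'})
    for k,z in Z.items():
        for d in viewer.pinpoint(k,f)[:2]: print(k,round(d['score'],2),np.round(d['location']),np.round(to_world(f,d['location'],z)))
E
```

```text
{'time_s': 0.0, 'qpos': array([ 7.26516594e+01,  1.83512617e+01,  8.97060990e+01, -7.59563121e-04,
        7.20441169e+01, -1.14599122e+00]), 'qvel': array([ 0.00594394,  0.05382413, -0.01125396, -0.04161904, -0.05930417,
        0.0835588 ]), 'effort': array([ 3.07047176e-04, -4.12474823e+01, -2.31969613e+01,  7.27560022e-02,
        4.59435058e-02, -1.40871184e-04]), 'ee_pos': array([160.30291075, 551.70178579, 227.1261486 ]), 'ee_rot': array([-1.79898528e+02, -1.30754030e-03,  1.63797884e+02]), 'force': array([ 0.33396546,  0.31313596, -0.126824  ]), 'torque': array([ 0.01604508, -0.05073288, -0.02218324]), 'gripper_force': 0.0, 'gripper_width': 91.12178093850855}
top {'fx': 362.25512604839923, 'fy': 362.25512604839923, 'cx': 320.9571620855491, 'cy': 204.23349606126007, 'k1': -0.062109990358299685, 'position': array([ 3.14443370e+02, -1.22490800e-01,  1.09910218e+03]), 'attitude': array([-170.59004268,    0.48127012,  -88.4925211 ]), 'shot': 1}
rack 0.6 [266. 207.] [484. 184.   0.]
end_a 0.9 [219. 205.] [481. 324.  21.]
end_a 0.77 [315. 199.] [508.  31.  21.]
upstand 0.92 [312. 13
[... 840 characters left out ...]
.33 [307. 136.] [ 303. -213.   -0.]
end_a 0.96 [430. 275.] [484. 314.  21.]
end_a 0.58 [330. 214.] [497.  29.  21.]
upstand 0.91 [283. 270.] [684.  35.  -0.]
tap 0.6 [283. 215.] [567. -74.   0.]
heater 0.9 [225. 191.] [ 611. -249.    0.]
supply 0.68 [396. 338.] [649. 331.   0.]
reagent 0.94 [238. 148.] [ 473. -338.   -0.]
reagent 0.62 [300. 198.] [496. -76.   0.]
tip_box 0.86 [465. 323.] [524. 432.   0.]
beaker 0.75 [462. 249.] [357. 341.  -0.]
beaker 0.4 [257. 112.] [ 322. -408.    0.]
dish 0.66 [434. 209.] [295. 226.   0.]
dish 0.36 [253. 113.] [ 335. -413.    0.]
timer 0.92 [308. 135.] [ 298. -213.    0.]
timer 0.32 [466. 325.] [526. 436.   0.]
pipette 0.88 [258. 112.] [ 322. -403.    0.]
```

View pics/top0.png

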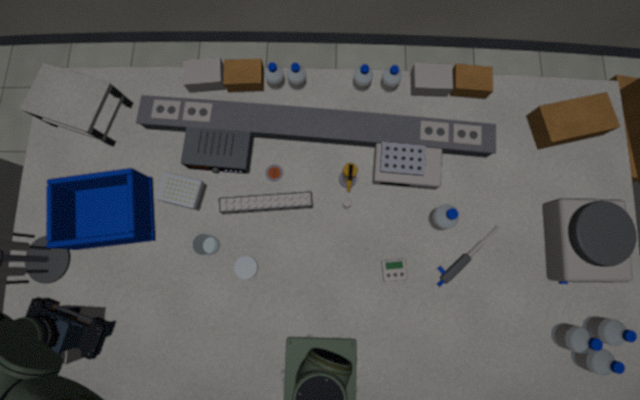

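View pics/scene0.png

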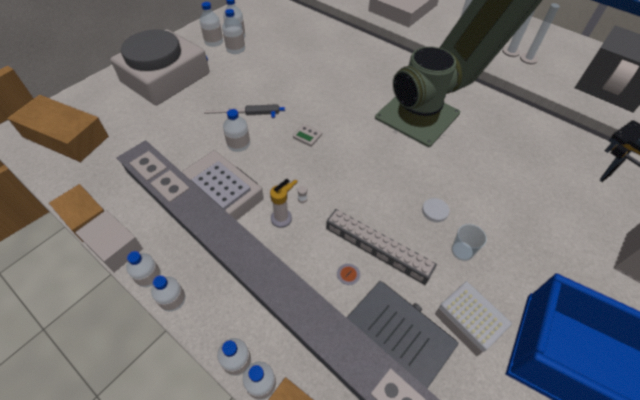

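The top view shows the rack at (266,203), tap (348,178), vial (347,205), heater (405,165), supply (217,150). The bay opens behind the tap. The scene view agrees, with the rack at (378,245) and tap (281,210). The tap is to the right of the bay's middle. Next I'll average several detections and check them with an overlay.

```bash
cat >> h.py <<'E'
from scipy.optimize import least_squares
def dets(names,cams=('top','scene'),n=2,thr=.45):
    out=[];fr={}
    for c in cams:
        for i in range(n):
            f=viewer.grab_frame(c); fr[c]=f
            for k in names:
                for d in viewer.pinpoint(k,f)[:2]:
                    if d['score']>thr: out.append((k,f,np.array(d['location'])))
    return out,fr
def fitrack(ds,g):
    # g=[x,y,yawdeg of rack axis pointing left (+y)=90]
    def pts(p):
        a=np.radians(p[2]); u=np.array([np.cos(a),np.sin(a),0]); c=np.array([p[0],p[1],0])
        return c,c+140*u+[0,0,21],c-140*u+[0,0,21]
    def res(p):
        c,l,r=pts(p); o=[]
        for k,f,uv in ds:
            if k=='rack': o+=list(proj(f,c)-uv)
            if k=='end_a':
                e=[proj(f,q)-uv for q in (l,r)]; o+=list(min(e,key=np.linalg.norm))
        return o
    s=least_squares(res,g,loss='soft_l1',x_scale=[10,10,5]); return s.x,np.array(res(s.x)).reshape(-1,2)
def fitup(ds,g):
    off=dict(upstand=(0,0),tap=(-109,-115),heater=(-60,-290),supply=(-60,290))
    def res(p):
        a=np.radians(p[2]);c,s=np.cos(a),np.sin(a);o=[]
        for k,f,uv in ds:
            if k in off:
                x,y=off[k]; o+=list(proj(f,[p[0]+c*x-s*y,p[1]+s*x+c*y,0])-uv)
        return o
    s=least_squares(res,g,loss='soft_l1',x_scale=[10,10,5]); return s.x,np.array(res(s.x)).reshape(-1,2)
def box(f,im,p,l,w,h,col):
    a=np.radians(p[2]);u=np.array([np.cos(a),np.sin(a),0]);v=np.array([-u[1],u[0],0]);c=np.array([p[0],p[1],0.])
    for z in (0,h):
        q=np.array([proj(f,c+i*l/2*u+j*w/2*v+[0,0,z])*4 for i,j in((1,1),(1,-1),(-1,-1),(-1,1))])
        cv2.polylines(im,[q.astype(int)],True,col,1)
def loc(up,p):
    a=np.radians(up[2]);d=np.array(p[:2])-up[:2];return np.array([np.cos(a)*d[0]+np.sin(a)*d[1],-np.sin(a)*d[0]+np.cos(a)*d[1]])
def wor(up,p):
    a=np.radians(up[2]);return np.array([up[0]+np.cos(a)*p[0]-np.sin(a)*p[1],up[1]+np.sin(a)*p[0]+np.cos(a)*p[1]])
E
cat > look.py <<'E'
import sys
from h import *
up=np.loadtxt('up.txt'); g=[float(v) for v in sys.argv[1:4]]
ds,fr=dets(['rack','end_a']); p,r=fitrack(ds,g)
print('world',p.round(1),'local',loc(up,p).round(1),'theta(right end fwd)',round(p[2]-90-up[2],1),'res',np.abs(r).mean().round(2),np.abs(r).max().round(1))
s=sensors.state(); print(s['time_s'],s['ee_pos'].round(1),s['ee_rot'].round(1),'tcp local',loc(up,s['ee_pos']).round(1))
if len(sys.argv)>4:
    ims=[]
    for c,(x,y) in dict(top=(220,110),scene=(290,190)).items():
        f=fr[c]; im=cv2.resize(f['img'][...,::-1].copy(),None,fx=4,fy=4)
        box(f,im,p,280,46,42,(0,255,0)); 
        m=wor(up,(-.01,0)); box(f,im,[*m,up[2]],.01,380,66,(0,0,255))
        t=wor(up,(-109,-115)); box(f,im,[*t,up[2]],56,56,13,(255,0,255))
        cx,cy=proj(f,[*wor(up,(-110,50)),20])*4; cx=int(cx);cy=int(cy)
        ims.append(im[max(cy-300,0):max(cy-300,0)+600,max(cx-380,0):max(cx-380,0)+760])
    cv2.imwrite(sys.argv[4],cv2.resize(np.vstack(ims),None,fx=.5,fy=.5) if 0 else np.hstack([cv2.resize(i,(400,316)) for i in ims]))
E
python3 - <<'E'
from h import *
ds,fr=dets(['rack','end_a','upstand','tap','heater','supply','vial'])
up,r=fitup(ds,[691,42,-4]);print('up',up,np.abs(r).mean(),np.abs(r).max());np.savetxt('up.txt',up)
E
python3 look.py 490 178 94 pics/l1.png
```

```text
up [692.20123064  36.67760989  -3.81590847] 10.489317068558435 185.06146952392294
world [493.9 175.3  95.3] local [-207.1  125.1] theta(right end fwd) 9.1 res 8.74 168.0
3.6 [160.5 552.2 228. ] [180.   -0.  163.8] tcp local [-564.9  479. ]
```

View pics/l1.png

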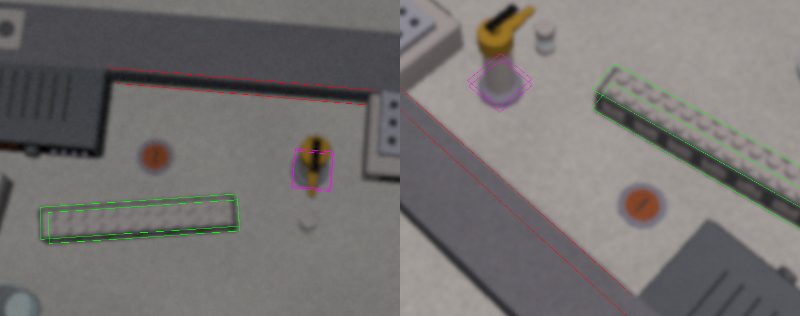

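The overlay fits within a few mm, and the tap is at local y = -115. I'll go behind the right half of the rack with the fingers open as a two-point pusher.

Request:
step_arm(plan=[-2.8,-2.475,0,0,0,0,-2.8,-2.475,0,0,0,0,-2.8,-2.475,0,0,0,0,-2.8,-2.475,0,0,0,0,-2.8,-2.475,0,0,0,0], hand=9.1)

```text
time_s: 4.02
ee_pos: [260.9, 392.8, 228.0]
ee_rot: [180.0, 0.0, 163.8]
force: [0.3, 0.5, -0.2]
gripper_width: 91.3
gripper_force: 0.0
```

Request:
step_arm(plan=[-2.8,-2.475,0,0,0,0,-2.8,-2.475,0,0,0,0,-2.8,-2.475,0,0,0,0,-2.8,-2.475,0,0,0,0,-2.8,-2.475,0,0,0,0])

```text
time_s: 4.43
ee_pos: [360.9, 234.8, 228.3]
ee_rot: [180.0, 0.0, 163.8]
force: [0.5, 0.4, -0.4]
gripper_width: 91.2
gripper_force: 0.0
```

Request:
step_arm(plan=[-2.8,-2.475,0,0,0,0,-2.8,-2.475,0,0,0,0,-2.8,-2.475,0,0,0,0,-2.8,-2.475,0,0,0,0])

```text
time_s: 4.77
ee_pos: [440.9, 108.3, 228.3]
ee_rot: [180.0, 0.0, 163.8]
force: [1.1, 1.0, 0.1]
gripper_width: 90.8
gripper_force: 0.0
```

Request:
step_arm(plan=[0,0,3.5,0,0,-0.075,0,0,3.5,0,0,-0.075,0,0,3.5,0,0,-0.075,0,0,3.5,0,0,-0.075,0,0,2,0,0,-0.075])

```text
time_s: 5.18
ee_pos: [438.3, 109.4, 65.0]
ee_rot: [-180.0, -0.2, -174.5]
force: [-0.1, -0.3, -0.2]
gripper_width: 91.1
gripper_force: 0.0
```

Request:
step_arm(plan=[0,0,2.5,0,0,0,0,0,1.6,0,0,0,-1,0,0,0,0,0,-0.8,0,0,0,0,0,-0.8,0,0,0,0,0])

```text
time_s: 5.6
ee_pos: [467.2, 112.6, 27.7]
ee_rot: [-180.0, 0.0, -174.7]
force: [-2.9, 0.6, -1.8]
gripper_width: 90.8
gripper_force: 1.1
```

Request:
step_arm(plan=[-0.8,0,0,0,0,0,-0.8,0,0,0,0,0,-0.8,0,0,0,0,0])

```text
time_s: 5.85
ee_pos: [490.9, 114.7, 27.7]
ee_rot: [180.0, 0.0, -174.7]
force: [-3.8, -0.2, 1.1]
gripper_width: 91.2
gripper_force: 1.8
```

Request:
step_arm(plan=[-0.8,0,0,0,0,-0.05,-0.8,0,0,0,0,-0.05,-0.8,0,0,0,0,-0.05])

```text
time_s: 6.1
ee_pos: [515.1, 118.1, 27.6]
ee_rot: [-180.0, 0.1, -166.0]
force: [-1.6, -0.9, -0.7]
gripper_width: 90.8
gripper_force: 0.7
```

```bash
python3 look.py 520 175 100 pics/l2.png
```

```text
world [540.8 189.6 104.4] local [-161.3  142.5] theta(right end fwd) 18.3 res 7.5 56.7
6.7 [513.7 118.1  27. ] [ 180.     0.  -166.1] tcp local [-183.6   69.3]
```

View pics/l2.png

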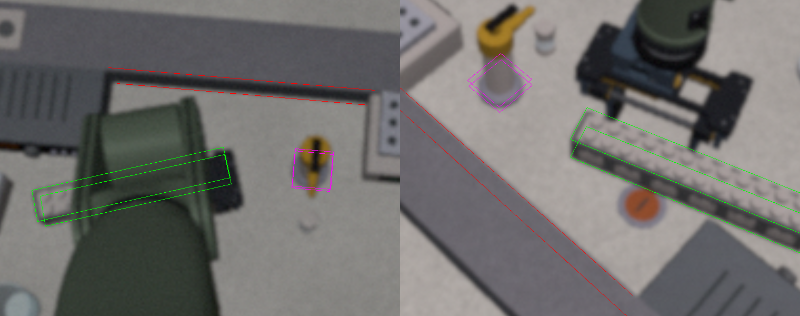

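The scene view shows both fingers flat on the rack's back and the rack turning as planned. I'll turn it a little more, then back off and go up.

Request:
step_arm(plan=[-0.7,0,0,0,0,-0.045,-0.7,0,0,0,0,-0.045,-0.7,0,0,0,0,-0.045,0,0,0,0,0,0])

```text
time_s: 7.03
ee_pos: [534.8, 124.2, 26.9]
ee_rot: [-180.0, 0.1, -158.4]
force: [-0.7, 0.3, 0.0]
gripper_width: 90.9
gripper_force: 0.0
```

Request:
step_arm(plan=[2,0,0,0,0,0,1.5,0,0,0,0,0,0,0,-4,0,0,0,0,0,-4,0,0,0,0,0,0,0,0,0], hand=0)

```text
time_s: 7.45
ee_pos: [505.4, 111.9, 113.5]
ee_rot: [-179.9, 0.8, -158.5]
force: [0.4, 0.9, 0.5]
gripper_width: 61.0
gripper_force: 0.0
```

```bash
python3 look.py 550 188 110
```

```text
world [551.4 197.7 109.7] local [-151.2  151.3] theta(right end fwd) 23.5 res 4.83 41.4
8.05 [501.1 111.1 106.4] [ 1.800e+02 -1.000e-01 -1.584e+02] tcp local [-195.6   61.5]
```

Request:
step_arm(plan=[-1.6,4.1,0,0,0,0,-1.6,4.1,0,0,0,0,-1.6,4.1,0,0,0,0,-1.6,4.1,0,0,0,0,-1.6,4.1,0,0,0,0])

```text
time_s: 8.47
ee_pos: [499.9, 321.3, 106.8]
ee_rot: [-180.0, -0.0, -158.4]
force: [0.9, 0.0, -1.0]
gripper_width: 0.5
gripper_force: 0.0
```

Request:
step_arm(plan=[0,2.3,0,0,0,0,0,0,0,0,0,0])

```text
time_s: 8.63
ee_pos: [490.6, 345.4, 106.5]
ee_rot: [179.9, 0.0, -158.1]
force: [-0.0, -0.8, -0.5]
gripper_width: 0.3
gripper_force: 0.0
```

```bash
python3 look.py 550 188 110 pics/l3.png
```

```text
world [550.8 198.1 112.2] local [-151.9  151.7] theta(right end fwd) 26.0 res 1.34 3.7
9.2333 [492.  340.3 107.1] [ 180.     0.  -158.4] tcp local [-220.   289.7]
```

View pics/l3.png

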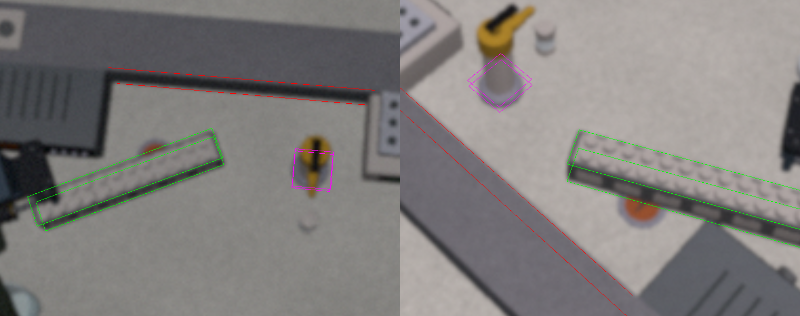

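Request:
step_arm(plan=[0,1.4,0,0,0,0,0,0,3,0,0,0,0,0,3,0,0,0,0,0,1.9,0,0,0,0,0,0,0,0,0])

```text
time_s: 9.65
ee_pos: [483.6, 353.0, 23.9]
ee_rot: [-179.9, -0.5, -158.4]
force: [-0.1, -0.5, 0.4]
gripper_width: 0.2
gripper_force: 0.0
```

Request:
step_arm(plan=[0,-0.8,0,0,0,0,0,-0.8,0,0,0,0,0,-1,0,0,0,0,0,-1,0,0,0,0,0,-1,0,0,0,0])

```text
time_s: 10.07
ee_pos: [504.7, 311.0, 29.6]
ee_rot: [179.9, 0.2, -158.4]
force: [-0.7, 5.2, 3.3]
gripper_width: 0.8
gripper_force: 2.4
```

Request:
step_arm(plan=[0,-1,0,0,0,0,0,-1,0,0,0,0,0,-1,0,0,0,0,0,-1,0,0,0,0])

```text
time_s: 10.4
ee_pos: [519.5, 273.9, 29.5]
ee_rot: [179.9, 0.2, -158.5]
force: [-1.5, 5.3, 4.9]
gripper_width: 0.1
gripper_force: 3.1
```

```bash
python3 look.py 576 134 112
```

```text
world [576.  132.9 111.2] local [-122.3   88.3] theta(right end fwd) 25.0 res 4.04 37.9
11.0 [518.1 274.   27.8] [-180.    -0.  -158.4] tcp local [-189.5  225.2]
```

Request:
step_arm(plan=[0,-1,0,0,0,0,0,-1,0,0,0,0,0,-1,0,0,0,0,0,-1,0,0,0,0])

```text
time_s: 11.33
ee_pos: [533.3, 235.7, 27.9]
ee_rot: [180.0, -0.0, -158.4]
force: [-1.3, 2.8, -0.5]
gripper_width: 0.6
gripper_force: 1.2
```

Request:
step_arm(plan=[0,-1,0,0,0,0,0,-1,0,0,0,0,0,-1,0,0,0,0,0,-0.6,0,0,0,0])

```text
time_s: 11.67
ee_pos: [546.7, 201.7, 27.9]
ee_rot: [-180.0, -0.0, -158.4]
force: [-0.1, 3.0, -0.2]
gripper_width: 0.3
gripper_force: 1.1
```

```bash
python3 look.py 604 63 112 pics/l4.png
```

```text
world [604.6  62.2 111. ] local [-89.1  19.6] theta(right end fwd) 24.8 res 1.38 3.9
12.2667 [546.2 203.5  28. ] [-180.     0.  -158.4] tcp local [-156.8  156.7]
```

View pics/l4.png

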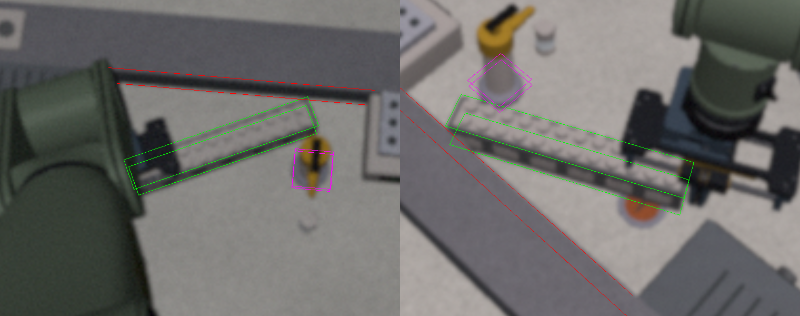

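The rack's right end is now behind the tap, with a good gap and no contact. I'll push 15 mm more, then move to the back face near the left end.

Request:
step_arm(plan=[0,-0.8,0,0,0,0,0,-0.7,0,0,0,0,0,2,0,0,0,0,0,0,-4,0,0,0,0,0,-4,0,0,0])

```text
time_s: 12.68
ee_pos: [542.8, 206.8, 106.5]
ee_rot: [-180.0, -0.4, -158.4]
force: [1.4, 0.3, 0.3]
gripper_width: 0.4
gripper_force: 0.0
```

Request:
step_arm(plan=[2,-3.8,0,0,0,0,2,-3.8,0,0,0,0,2,-3.8,0,0,0,0,0,0,0,0,0,0], hand=9.1)

```text
time_s: 13.02
ee_pos: [529.7, 77.0, 108.2]
ee_rot: [-179.8, -0.1, -158.7]
force: [-1.5, 0.2, -0.4]
gripper_width: 23.9
gripper_force: 0.0
```

```bash
python3 look.py 610 48 111
```

```text
world [608.7  48.5 111.6] local [-84.1   6.3] theta(right end fwd) 25.4 res 6.49 97.7
13.6167 [531.1  84.2 107.8] [ 180.    -0.  -158.3] tcp local [-163.9   36.7]
```

Request:
step_arm(plan=[0,0,3,0,0,0,0,0,3,0,0,0,0,0,1.8,0,0,0,-1,0,0,0,0,0,-1,0,0,0,0,0])

```text
time_s: 14.03
ee_pos: [549.4, 91.2, 29.4]
ee_rot: [180.0, -0.1, -158.4]
force: [0.6, 0.7, -1.9]
gripper_width: 91.1
gripper_force: 0.5
```

Request:
step_arm(plan=[-0.8,0,0,0,0,0.045,-0.8,0,0,0,0,0.045,-0.8,0,0,0,0,0.045,-0.8,0,0,0,0,0.045])

```text
time_s: 14.37
ee_pos: [582.0, 101.6, 31.6]
ee_rot: [180.0, 0.1, -168.8]
force: [-0.5, 0.1, -0.8]
gripper_width: 91.2
gripper_force: 0.8
```

```bash
python3 look.py 625 48 101 pics/l5.png
```

```text
world [637.7  53.9  99.2] local [-55.5  13.5] theta(right end fwd) 13.0 res 3.91 28.9
14.9667 [580.  100.6  30.1] [ 180.     0.  -168.7] tcp local [-116.2   56.4]
```

View pics/l5.png

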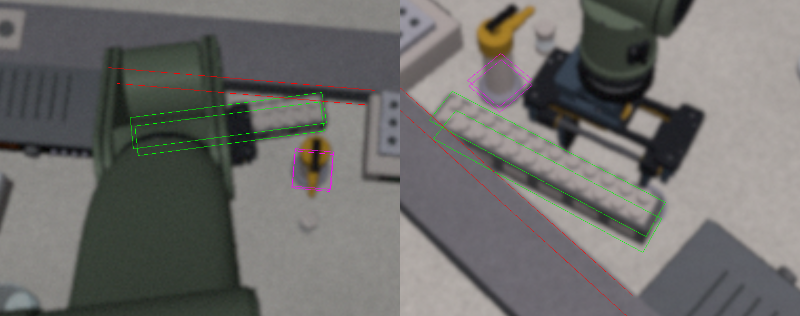

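Request:
step_arm(plan=[-0.7,0,0,0,0,0.053,-0.7,0,0,0,0,0.053,-0.7,0,0,0,0,0.053,-0.7,0,0,0,0,0.053,-0.6,0,0,0,0,0.053])

```text
time_s: 15.38
ee_pos: [613.3, 104.2, 29.7]
ee_rot: [180.0, -0.1, 176.0]
force: [-2.1, 1.4, -0.5]
gripper_width: 90.8
gripper_force: 0.9
```

```bash
python3 look.py 660 48 88
```

```text
world [655.8  45.1  88.6] local [-36.9   6. ] theta(right end fwd) 2.4 res 13.08 139.8
15.9833 [613.8 103.9  30. ] [180.    0.  176.1] tcp local [-82.7  61.8]
```

Request:
step_arm(plan=[-0.5,0,0,0,0,0,-0.4,0,0,0,0,0])

```text
time_s: 16.15
ee_pos: [622.4, 103.4, 29.9]
ee_rot: [180.0, -0.1, 176.1]
force: [-4.2, -0.7, 2.0]
gripper_width: 90.8
gripper_force: 2.0
```

Request:
step_arm(plan=[-0.3,0,0,0,0,0])

```text
time_s: 16.23
ee_pos: [625.1, 103.1, 29.9]
ee_rot: [-180.0, -0.2, 176.1]
force: [-4.4, 0.0, 3.7]
gripper_width: 91.2
gripper_force: 2.6
```

Request:
step_arm(plan=[-0.2,0,0,0,0,0])

```text
time_s: 16.32
ee_pos: [627.2, 102.9, 29.9]
ee_rot: [-180.0, -0.1, 176.1]
force: [-4.5, 0.5, 3.7]
gripper_width: 91.0
gripper_force: 2.4
```

Request:
step_arm(plan=[-0.2,0,0,0,0,0])

```text
time_s: 16.4
ee_pos: [629.2, 102.8, 29.9]
ee_rot: [-180.0, -0.1, 176.1]
force: [-4.9, 0.3, 3.0]
gripper_width: 91.0
gripper_force: 2.3
```

Request:
step_arm(plan=[-0.2,0,0,0,0,0])

```text
time_s: 16.48
ee_pos: [631.4, 102.6, 29.9]
ee_rot: [-180.0, -0.1, 176.1]
force: [-4.5, 0.5, 3.1]
gripper_width: 90.9
gripper_force: 2.2
```

Request:
step_arm(plan=[-0.2,0,0,0,0,0])

```text
time_s: 16.57
ee_pos: [633.6, 102.4, 29.9]
ee_rot: [-180.0, -0.1, 176.1]
force: [-5.2, -1.0, 3.7]
gripper_width: 91.0
gripper_force: 2.6
```

```bash
python3 look.py 668 45 87 pics/l6.png
```

```text
world [672.6  40.2  86.4] local [-19.8   2.2] theta(right end fwd) 0.3 res 4.02 52.7
17.1667 [634.  102.4  29.8] [180.    0.  176.1] tcp local [-62.5  61.7]
```

View pics/l6.png

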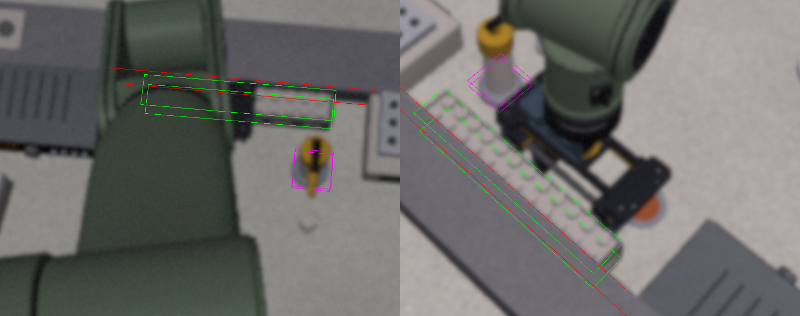

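Request:
step_arm(plan=[-0.2,0,0,0,0,0])

```text
time_s: 17.25
ee_pos: [634.1, 102.4, 29.8]
ee_rot: [-180.0, -0.2, 176.1]
force: [-9.8, -0.8, 6.2]
gripper_width: 90.8
gripper_force: 5.1
```

Request:
step_arm(plan=[-0.2,0,0,0,0,0])

```text
time_s: 17.33
ee_pos: [634.3, 102.3, 29.9]
ee_rot: [-180.0, -0.5, 176.1]
force: [-14.9, -1.1, 10.6]
gripper_width: 90.9
gripper_force: 7.4
```

Request:
step_arm(plan=[-0.2,0,0,0,0,0])

```text
time_s: 17.42
ee_pos: [634.3, 102.2, 30.0]
ee_rot: [-179.9, -0.7, 176.2]
force: [-19.5, -1.1, 13.6]
gripper_width: 91.1
gripper_force: 9.6
```

The push stalls at TCP local x of -62, which is what a flush rack should give. I'll back off and check.

Request:
step_arm(plan=[0.6,0,0,0,0,0,2,0,0,0,0,0,2,0,0,0,0,0,2,0,-3,0,0,0,2,0,-4,0,0,0])

```text
time_s: 17.83
ee_pos: [553.6, 108.0, 95.3]
ee_rot: [-180.0, -0.2, 176.1]
force: [1.3, -0.1, 0.2]
gripper_width: 90.9
gripper_force: 0.0
```

Request:
step_arm(plan=[4,0,-4,0,0,0,4,0,-4,0,0,0,4,0,-2,0,0,0,4,0,0,0,0,0,4,0,0,0,0,0])

```text
time_s: 18.25
ee_pos: [380.4, 120.6, 176.6]
ee_rot: [179.8, 0.4, 176.1]
force: [-0.2, 0.7, 0.6]
gripper_width: 91.1
gripper_force: 0.0
```

```bash
python3 look.py 668 42 86 pics/l7.png
```

```text
world [671.8  39.9  85.2] local [-20.5   1.9] theta(right end fwd) -1.0 res 13.4 132.7
18.85 [380.2 119.8 174.5] [-180.    -0.   176.1] tcp local [-316.8   62.2]
```

View pics/l7.png

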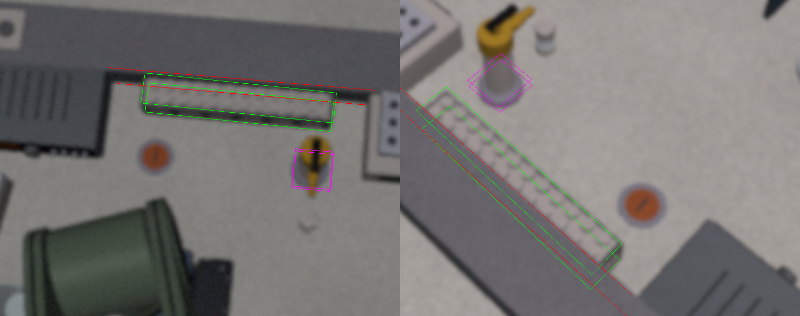

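```bash
python3 - <<'E'
from h import *
a=viewer.grab_frame('top')['img'][...,::-1][125:175,245:375];b=viewer.grab_frame('scene')['img'][...,::-1][190:290,270:400]
cv2.imwrite('pics/z.png',np.vstack([cv2.resize(a,(520,200),interpolation=2),cv2.resize(b,(520,400),interpolation=2)]))
E
```

```text
(no output)
```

View pics/z.png

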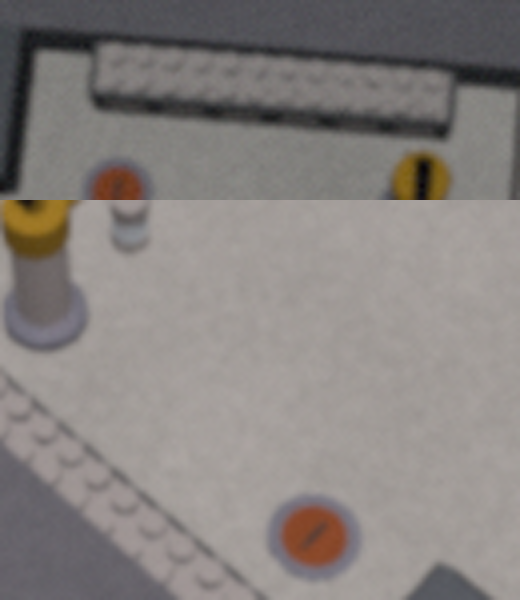

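The zoomed top view shows the rack's far edge running parallel to the upstand with the same small offset at both ends, (95,42) and (452,72). The tap and vial are undisturbed, so I'm handing it in.

```bash
python3 -c "
from h import *
print(env.job_done())"
```

```text
the job is handed in; nothing more can be done
None
```

The rack is in the bay behind the tap and, by the last pictures, lies flat along the upstand with neither end standing off. The job was handed in at about 19 s; the hand-in gave no verdict.

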